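Grade grinding balls on the sloped sorter

TASK

Pick up the scoop that holds the two grinding balls by its blue handle bar and tip it over the upper end of the sloped sorter, so that the balls roll down by themselves: the small one must end in the green lane and the large one in the yellow lane. Do not touch the balls with the gripper. Then stand the emptied scoop upright on the table and let go.

Things in the scene. Friction and masses are not known exactly. Their poses are not given: they have to be found in the camera images.
- scoop: White scoop with BLUE handle bar, 130x90x106 mm, loose; an empty twin with ORANGE bar is not needed. Origin: centre of underside; x to the open spout, z up. Bar centred at (-10,0,93) mm, along y, 12 mm thick in x, 26 tall, 80 free: grip from above, fingers closing along x. Floor rises 10 deg from the back to the spout edge (65,0,28), spout 53 wide: balls leave only if the spout dips about 30 deg.
- sorter: Fixed grey sorter, 310x114 mm. Origin: underside centre; x downhill, z up. Head (upper) board: x -150 to -30 mm, surface 117 down to 96 high; side walls at y=+-55 rise 34 over it, wall behind it (x -152) is 135 high. Then bare rods 28 mm apart: small ball drops to green lane (x -26 to 90), large rolls on to yellow lane (x 94 to 154). Lanes slope to the front lip at y=88, 40 high.
- large_ball: Blue ceramic grinding ball, 32 mm diameter, 100 g; lies in the scoop at the start. Origin: its centre.
- small_ball: Steel grinding ball, 16 mm diameter, 15 g; lies in the scoop at the start. Origin: its centre.

How it is judged:
On the way, in this order (a step that is already met when the one before it is completed fails the run):
1. the scoop is lifted clear of the table with both balls in it (height (world z) of scoop above 0.04 m and distance between each of large_ball, small_ball and scoop below 0.085 m), for 0.1 s.
2. the scoop is tipped by more than 15 degrees over the sorter (angle between scoop's own z axis and vertical above 0.26 rad and horizontal distance between scoop and sorter below 0.32 m and height (world z) of scoop above 0.06 m), for 0.1 s.
At the end, for the whole second after the job is handed in: The small ball lies at rest in the green lane and the large ball at rest in the yellow lane of the sorter; the blue-handled scoop stands on the table (underside within 12 mm of the table top), upright within 10 degrees, at rest and released (x of small_ball in the frame of sorter between -0.028 and 0.092 m and y of small_ball in the frame of sorter between -0.054 and 0.09 m and z of small_ball in the frame of sorter below 0.048 m and x of large_ball in the frame of sorter between 0.094 and 0.156 m and y of large_ball in the frame of sorter between -0.054 and 0.09 m and z of large_ball in the frame of sorter below 0.06 m and linear speed of each of small_ball, large_ball below 0.05 m/s and angle between scoop's own z axis and vertical below 0.17 rad and height (world z) of scoop between -0.012 and 0.012 m and linear speed of scoop below 0.03 m/s); the robot touches nothing.
It fails at once if the fingers touch a ball (contact force between the fingers and large_ball above 0.5 N or contact force between the fingers and small_ball above 0.5 N).
It also fails if it takes over 58 s, if anything falls off the work surface, if the arm or the gripper's body presses on something with over 40 N, if the wrist force passes 120 N, or if a joint passes its speed limit or range.

ROBOT

A 6-joint arm with a two-finger parallel gripper is mounted at the origin on a cart in front of the work surface, level with it; the furniture and walls round the work are solid. World frame = base frame: x ahead of the robot, y to its left, z up, the work surface at z = 0. Lengths are in m, angles in rad, forces in N, time in s.
With the tool pointing down it reaches from about 0.375 to 0.925 m from the base axis. Payload 5.7 kg.
Tool frame: the origin (TCP) lies on the mounting face of the last link; the fingertips stand 173 mm ahead of it and the grasp point (between the pads) lies 155 mm ahead of it; z points along the fingers, y is the line along which they close (so a half turn about z gives the same grasp; the last joint's range is limited). The gripper opens to 85 mm and grips with 20 to 120 N. Pads are 22 mm wide; open, the fingers measure 114 mm over their backs; the gripper's body (76 mm by 85 mm) begins 54 mm behind the grasp point. The pads swing forward as they close: fully open they stand 13 mm farther back than shut.
Start: joints at [-1.365, 0.359, 1.51, -0, 1.272, -0.115], TCP at [0.189, -0.569, 0.405] pointing down, gripper open.
Joint ranges: [-2.97, 2.97], [-1.01, 2.36], [0.21, 2.38], [-0.96, 4.11], [0.2, 2.71], [-2.98, 2.98]. Speed limits (rad/s): [2.39, 2.39, 3.14, 3.14, 3.14, 3.14].

INTERFACE

Orientations are given as [roll, pitch, yaw] about the fixed x, y, z axes, in that order (R = Rz(yaw) Ry(pitch) Rx(roll)).
In Python, from cell import readout, imaging, order gives the robot as it stands.
- The arm moves only by the tool send_rows, never from a script. Its arguments are lists of equal length, an entry for each row: "translation": the shift along the tool's x, y, z in mm, a list of three; "twist": the turn, a rotation vector about the tool's x, y, z in rad, a list of three. A call has 1 to 10 rows; each row is the pose to reach, as a shift and turn from the pose commanded when the call began, along the tool's axes at that moment; what a row does not reach only later rows make up. A row lasts 1/12 s, in which the tool goes at most 41.7 mm and 7.16 degrees, less where a joint would pass 70% of its speed; a pose out of reach is approached as far as the arm can. A call with a gripper value outside its range is refused whole. "claw" is the gripper command: -1 is shut, 1 is fully open, values between are in proportion, set as the call begins (left out, the last holds). The fingers move at their own pace and stop on an object; the grip force is fixed at half the most. Time passes only in rows, so rows that repeat a pose let the fingers close. It gives the time, the measured TCP pose, the force, the opening and the grip force at its end, in the units of the state.
- readout.observe(): the state, without advancing time (a new reading comes with each control period).
- imaging.grab_frame(name): name is "side" or "top"; returns the picture (400x640x3 uint8, red, green, blue); there is no depth.
- imaging.camera_params(name): a dict with "fov_y" (degrees; the focal length in pixels is half the picture's height over the tangent of half this angle, whatever the lens; pixels are square), "cx", "cy" (the principal point, pixels), "R" (3x3) and "t" (3): a world point X has camera coordinates R X + t. Camera axes: x right, y down, z forward; pixel columns grow to the right and rows downward; lengths in m; the calibration is good to about 2 mm. A picture is of the moment at which its call begins. camera_params takes no time and is no camera call.
- order.job_done(): hands the job in; it is judged then, once.
The state is a dict: "time": time; "q": joint angles; "joint_velocities": joint speeds; "effort": joint torques, N m; "ee_pos": TCP position; "eef_rot": TCP orientation; "ft_force": force on the tool from outside, world axes, zero at the start; "wrist_torque": the same for the moment, N m; "width": finger opening in m; "gripper_force": force on a finger pad.
Only numpy, scipy, OpenCV 4.12 (cv2) and the standard library are available. Lean on these libraries where they do the work, as an engineer would, in place of code of your own. Each camera call takes 0.05 s, during which the arm holds its last target. There are 200 camera calls.

## Working session

There is one attempt and no reset: what is moved stays moved. The work goes in short steps, Python scripts to look and compute and a tool call to move; the robot and the scene stay as the last step left them, time stands still between calls to the robot, and variables do not carry over. Pictures are saved under pics/ and viewed, at most 13 in all, crops included, and the job is handed in when it is done.

Besides the shell and the picture viewer there is one more tool, called after ">>>" as name(argument=value, ...), one argument or row to a line, values as JSON. send_rows: Moves the arm, as the interface text tells. Its arguments: {"type":"object","properties":{"translation":{"type":"array"},"twist":{"type":"array"},"claw":{"type":"number"}},"required":["translation","twist"]}

```bash
mkdir -p pics
python3 - <<'E'
from cell import readout, imaging
import cv2
s=readout.observe();print({k:s[k] for k in('time','ee_pos','eef_rot','width','q')})
for n in('side','top'):
    f=imaging.grab_frame(n);cv2.imwrite(f'pics/{n}0.png',f[:,:,::-1]);print(n,imaging.camera_params(n))
E
```

```text
{'time': 0.0, 'ee_pos': array([ 0.18911149, -0.56902789,  0.40386316]), 'eef_rot': array([-3.13975655e+00, -1.81626911e-04,  3.20791559e-01]), 'width': 0.08507217105738125, 'q': array([-1.36508724e+00,  3.59484422e-01,  1.51143874e+00, -3.18169854e-05,
        1.27251431e+00, -1.15073265e-01])}
side {'fov_y': 47.67772302942862, 'cx': 323.5972571799461, 'cy': 198.12945468922507, 'R': array([[ 0.9975927 , -0.06757115, -0.0155868 ],
       [-0.05553495, -0.64386399, -0.7631219 ],
       [ 0.04152924,  0.76215044, -0.64606658]]), 't': array([-0.48902622, -0.00170142,  1.20236817])}
top {'fov_y': 48.79036965656455, 'cx': 322.4022133658585, 'cy': 208.01275989990918, 'R': array([[-0.00943942, -0.99993174,  0.00688567],
       [-0.99189467,  0.00849053, -0.12677884],
       [ 0.12671172, -0.00802658, -0.99190711]]), 't': array([-0.09877389,  0.46249247,  1.26825972])}
```

View pics/top0.png

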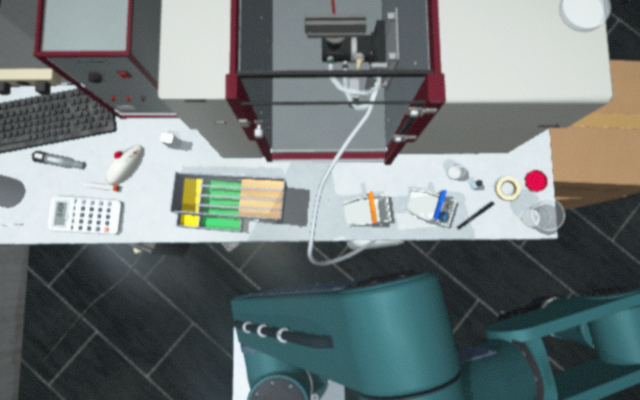

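View pics/side0.png

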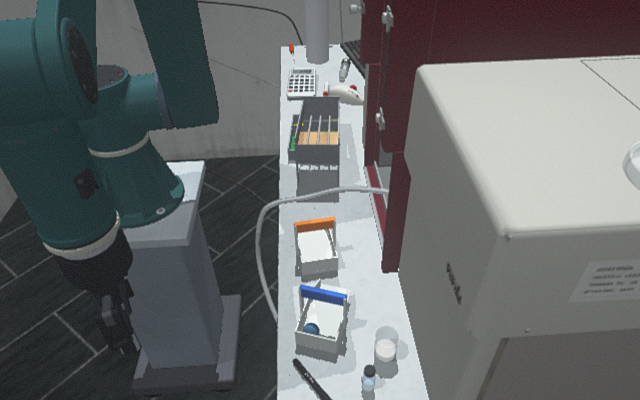

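The top view shows the blue-bar scoop at about (435,207), its ball near (445,215) on the right, and the orange twin at (370,210). The sorter is at about (230,203), with its head board on the right and the yellow lane on the left, so downhill is roughly world +y. A hose loops around (320,200).

```bash
cat > h.py <<'E'
import numpy as np,cv2
from cell import readout, imaging
def K(n):
    p=imaging.camera_params(n);f=200/np.tan(np.radians(p['fov_y']/2));return p,f
def ray(n,u,v):
    p,f=K(n);d=p['R'].T@np.array([(u-p['cx'])/f,(v-p['cy'])/f,1]);return -p['R'].T@p['t'],d
def onz(n,u,v,z):
    c,d=ray(n,u,v);return c+d*(z-c[2])/d[2]
def tri(a,b):
    c1,d1=ray('top',*a);c2,d2=ray('side',*b)
    s=np.linalg.lstsq(np.c_[d1,-d2],c2-c1,rcond=None)[0];p,q=c1+d1*s[0],c2+d2*s[1];return (p+q)/2,np.linalg.norm(p-q)
def proj(n,X):
    p,f=K(n);c=p['R']@X+p['t'];return c[0]/c[2]*f+p['cx'],c[1]/c[2]*f+p['cy']
E
python3 - <<'E'
from h import *
T=cv2.imread('pics/top0.png');S=cv2.imread('pics/side0.png')
for n,I in(('top',T),('side',S)):
    h=cv2.cvtColor(I,cv2.COLOR_BGR2HSV)
    for c,lo,hi in(('blue',(105,150,60),(125,255,255)),('ball',(95,60,30),(112,255,160)),('yel',(22,120,80),(32,255,255)),('grn',(45,100,60),(80,255,255)),('tan',(8,60,120),(20,160,255))):
        m=cv2.inRange(h,lo,hi);k,l,st,ce=cv2.connectedComponentsWithStats(m)
        for i in range(1,k):
            if st[i,4]>25 and st[i,1]>0:
                r=cv2.boxPoints(cv2.minAreaRect(np.argwhere(l==i)[:,::-1].astype(np.float32)))
                if (n=='top' and 140<ce[i][1]<260) or (n=='side' and 280<ce[i][0]<400):print(n,c,st[i,4],ce[i].round(1),r.round(0).astype(int).tolist())
a=cv2.resize(T[160:250,160:300],None,fx=5,fy=5,interpolation=2)
b=cv2.resize(T[160:250,330:480],None,fx=5,fy=5,interpolation=2)
cv2.imwrite('pics/a.png',cv2.resize(np.vstack([a,b[:, :700]]),(560,720)) [:0] if 0 else a);cv2.imwrite('pics/b.png',b)
c=np.hstack([cv2.resize(S[80:210,280:370],None,fx=4,fy=4,interpolation=2),cv2.resize(S[240:370,280:370],None,fx=4,fy=4,interpolation=2)])
cv2.imwrite('pics/c.png',c)
E
```

```text
top blue 130 [439.5 205. ] [[434, 218], [441, 190], [446, 191], [439, 219]]
top ball 81 [443.1 216.2] [[438, 220], [440, 210], [449, 213], [447, 222]]
top yel 511 [190.5 194.5] [[181, 210], [184, 177], [200, 179], [197, 211]]
top yel 194 [188.9 219.6] [[180, 214], [198, 214], [198, 225], [180, 225]]
top grn 98 [224.3 183.1] [[210, 184], [210, 181], [240, 182], [240, 186]]
top grn 181 [223.  191.5] [[206, 194], [206, 188], [238, 189], [238, 195]]
top grn 180 [220.2 201.3] [[205, 198], [237, 198], [237, 204], [205, 204]]
top grn 141 [219.7 210.9] [[204, 212], [204, 207], [236, 210], [236, 215]]
top grn 408 [220.4 222.3] [[201, 227], [202, 216], [240, 218], [239, 229]]
top tan 137 [259.  181.9] [[241, 186], [241, 178], [282, 180], [282, 188]]
top tan 29 [263.1 186.4] [[255, 187], [255, 184], [273, 184], [273, 187]]
top tan 287 [261.9 193.5] [[242, 196], [242, 189], [281, 191], [281, 198]]
top tan 78 [372.2 207. ] [[367, 191], [373, 191], [377, 223], [372, 224]]
top tan 37 [561.5 197.7] [[555, 196], [569, 196], [569, 199], [555, 199]]
top tan 161 [265.4 204.1] [[241, 206], [241, 199], [280, 201], [280, 208]]
top tan 243 [259.7 212.8] [[239, 215], [239, 208], [279, 211], [279, 217]]
side blue 189 [322.6 291.4] [[299, 289], [300, 284], [346, 294], [345, 299]]
side ball 296 [320.6 296.7] [[299, 296], [300, 288], [344, 297], [342, 305]]
side ball 124 [311.1 328.9] [[302, 331], [304, 321], [320, 325], [318, 334]]
side grn 40 [292.3 142.6] [[290, 148], [292, 134], [296, 135], [294, 149]]
side tan 97 [302.4 137.4] [[298, 143], [300, 130], [307, 131], [305, 144]]
side tan 101 [312.6 137.4] [[308, 143], [309, 130], [317, 131], [316, 144]]
side tan 96 [323.1 137.5] [[319, 132], [327, 132], [327, 143], [319, 143]]
side tan 96 [333.5 137.5] [[330, 132], [337, 132], [337, 143], [330, 143]]
side tan 263 [314.6 226.3] [[294, 222], [335, 219], [336, 229], [295, 232]]
```

View pics/a.png

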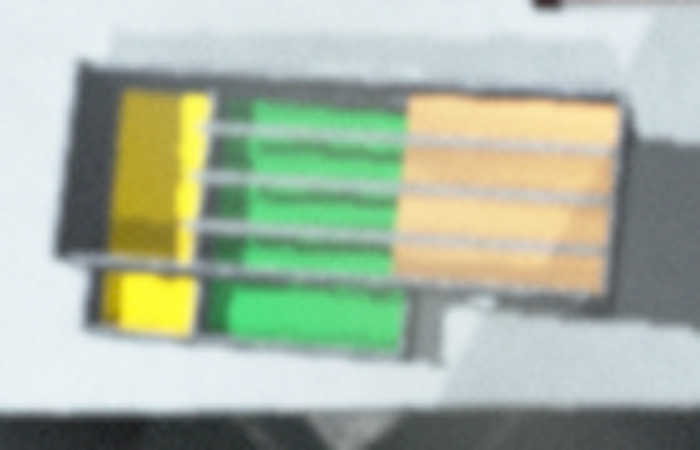

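View pics/b.png

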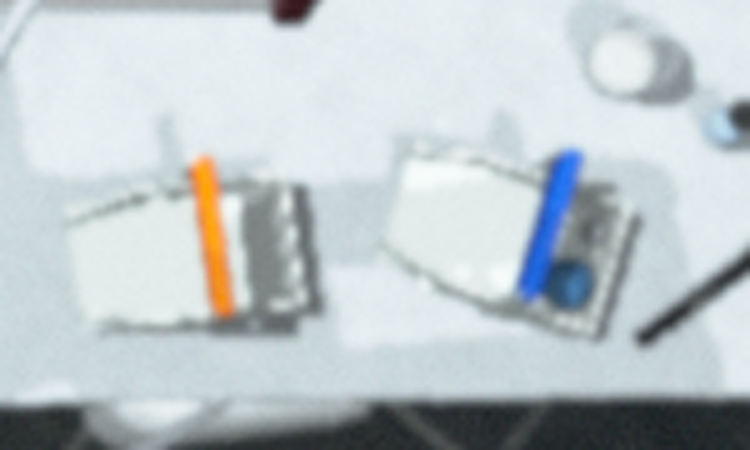

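View pics/c.png

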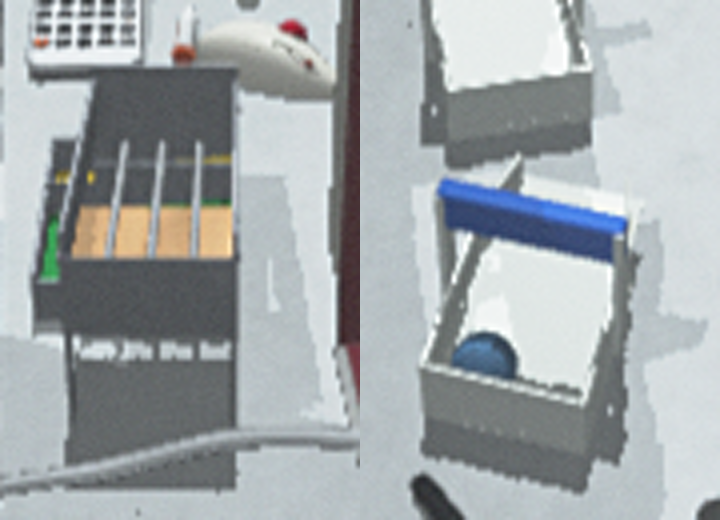

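Crop a: the head board's downhill edge is at about (241,179)–(239,215) and the rear wall's top corners at (285,179)/(281.5,219). Crop b: the bar runs (444.5,190)–(436,219), with the blue ball at (444,217) behind it and the spout to the left. Crop c gives the side-view bar top edge as (300,285)–(346.7,295.5) and the rear wall top as (297.5,145.5)–(339.3,144.5). The small ball isn't visible.

Run:
```python
from h import *
np.set_printoptions(precision=4,suppress=True)
print('cams',ray('top',0,0)[0],ray('side',0,0)[0])
for nm,a,b in(('bar far',(444.3,190.3),(346.7,295.5)),('bar near',(436.2,219),(300,285)),('wall far',(285.5,179),(339.3,144.5)),('wall near',(281.4,219.3),(297.5,145.5)),('ball',(444,217),(311.5,329))):print(nm,*tri(a,b))
print('bar z.106',onz('top',444.3,190.3,.106),onz('top',436.2,219,.106))
print('wall z.135',onz('top',285.8,179,.135),onz('top',281.4,219.3,.135),'side',onz('side',339.3,144.5,.135),onz('side',297.5,145.5,.135))
print('board edge .096',onz('top',241.4,179.4,.096),onz('top',238.6,215.4,.096))
print('ball z.035',onz('top',444,217,.035))
print('hose at table/0.1',[onz('top',*p,z)[:2] for p in((330,170),(312,240),(370,240)) for z in(0,.15)])
print('machine front',onz('top',275,157,0),onz('top',440,155,0.))
# hose triangulations: rough matches
```

```text
cams [ 0.2971 -0.0925  1.3173] [ 0.4378 -0.9505  0.7679]
bar far [ 0.5014 -0.4433  0.104 ] 0.0046191126670418435
bar near [ 0.4192 -0.4159  0.1085] 0.0019588537185479624
wall far [ 0.53   -0.0024  0.1368] 0.003305432859172366
wall near [0.4229 0.0092 0.1321] 0.008224027850332737
ball [ 0.4343 -0.4597  0.0313] 0.005123332561991772
bar z.106 [ 0.4987 -0.4427  0.106 ] [ 0.4185 -0.4167  0.106 ]
wall z.135 [ 0.5287 -0.0031  0.135 ] [0.4185 0.0086 0.135 ] side [0.5319 0.0009 0.135 ] [0.427  0.0059 0.135 ]
board edge .096 [0.5362 0.1246 0.096 ] [0.4344 0.131  0.096 ]
ball z.035 [ 0.4313 -0.4589  0.035 ]
hose at table/0.1 [array([ 0.5819, -0.1274]), array([ 0.5495, -0.1234]), array([ 0.3695, -0.0712]), array([ 0.3612, -0.0737]), array([ 0.3679, -0.2444]), array([ 0.3598, -0.2271])]
machine front [0.6237 0.0401 0.    ] [ 0.6261 -0.4651  0.    ]
```

Run:
```python
from h import *
np.set_printoptions(precision=4,suppress=True)
T=cv2.imread('pics/top0.png');h=cv2.cvtColor(T,cv2.COLOR_BGR2HSV)
m=cv2.inRange(h,(105,150,60),(125,255,255));m[:, :425]=0;m[:,455:]=0;m[:185]=0;m[225:]=0
P=np.argwhere(m>0)[:,::-1].astype(np.float32)
vx,vy,x,y=cv2.fitLine(P,cv2.DIST_L2,0,.01,.01).ravel();print(vx,vy,x,y)
a=onz('top',x-13*vx,y-13*vy,.1);b=onz('top',x+13*vx,y+13*vy,.1);print('bar c',(a+b)/2,np.degrees(np.arctan2(*(a-b)[1::-1])))
for p in((375,95),(350,130),(330,170),(318,205),(312,240),(325,260),(370,243)):
    print(p,[tuple(np.round(proj('side',onz('top',*p,z))).astype(int)) for z in(0,.05,.1,.2,.3)])
```

```text
0.26665533 -0.96379197 439.47693 204.95384
bar c [ 0.4586 -0.4292  0.1   ] 162.32235439989634
(375, 95) [(np.int64(476), np.int64(254)), (np.int64(470), np.int64(237)), (np.int64(465), np.int64(219)), (np.int64(453), np.int64(179)), (np.int64(439), np.int64(134))]
(350, 130) [(np.int64(419), np.int64(232)), (np.int64(415), np.int64(216)), (np.int64(410), np.int64(199)), (np.int64(400), np.int64(162)), (np.int64(389), np.int64(120))]
(330, 170) [(np.int64(364), np.int64(217)), (np.int64(360), np.int64(202)), (np.int64(356), np.int64(186)), (np.int64(348), np.int64(150)), (np.int64(338), np.int64(110))]
(318, 205) [(np.int64(320), np.int64(210)), (np.int64(317), np.int64(195)), (np.int64(313), np.int64(179)), (np.int64(306), np.int64(145)), (np.int64(298), np.int64(105))]
(312, 240) [(np.int64(279), np.int64(207)), (np.int64(276), np.int64(193)), (np.int64(273), np.int64(177)), (np.int64(267), np.int64(143)), (np.int64(260), np.int64(104))]
(325, 260) [(np.int64(255), np.int64(219)), (np.int64(252), np.int64(203)), (np.int64(249), np.int64(187)), (np.int64(243), np.int64(152)), (np.int64(237), np.int64(112))]
(370, 243) [(np.int64(273), np.int64(258)), (np.int64(270), np.int64(240)), (np.int64(267), np.int64(222)), (np.int64(260), np.int64(183)), (np.int64(253), np.int64(138))]
```

>>> send_rows(
  translation=[
    [0,0,0],
    [0,0,0],
    [0,0,0],
    [0,0,0],
    [0,0,0],
    [0,0,0],
    [0,0,0],
  ],
  twist=[
    [-0.12,0,0],
    [-0.24,0,0],
    [-0.36,0,0],
    [-0.48,0,0],
    [-0.6,0,0],
    [-0.7,0,0],
    [-0.7,0,0],
  ],
)

```text
time: 0.68
ee_pos: [0.1887, -0.5676, 0.4034]
eef_rot: [2.441, -0.0, 0.32]
ft_force: [0.5, 1.3, -0.4]
width: 0.0858
gripper_force: 0.0
```

```bash
python3 -c "
from h import *
s=readout.observe();print(s['q'],s['ee_pos'],s['eef_rot'])"
```

```text
[-1.39699999  0.22717873  1.84310767  0.25212665  0.3868651  -0.34607021] [ 0.18865005 -0.56759511  0.40339589] [ 2.44075387e+00 -2.63261279e-04  3.19961167e-01]
```

>>> send_rows(
  translation=[
    [0,0,0],
    [0,0,0],
    [0,0,0],
    [0,0,0],
    [0,0,0],
    [0,0,0],
    [0,0,0],
  ],
  twist=[
    [0.12,0,0],
    [0.24,0,0],
    [0.36,0,0],
    [0.48,0,0],
    [0.6,0,0],
    [0.7,0,0],
    [0.7,0,0],
  ],
)

```text
time: 1.27
ee_pos: [0.1891, -0.5706, 0.4045]
eef_rot: [-3.134, 0.002, 0.319]
ft_force: [0.3, -0.7, -1.2]
width: 0.0852
gripper_force: 0.0
```

>>> send_rows(
  translation=[
    [0,0,0],
    [0,0,0],
    [0,0,0],
    [0,0,0],
    [0,0,0],
    [0,0,0],
    [0,0,0],
  ],
  twist=[
    [0,-0.12,0],
    [0,-0.24,0],
    [0,-0.36,0],
    [0,-0.48,0],
    [0,-0.6,0],
    [0,-0.7,0],
    [0,-0.7,0],
  ],
)

```text
time: 1.85
ee_pos: [0.1901, -0.5687, 0.4037]
eef_rot: [-3.14, 0.705, 0.324]
ft_force: [1.0, -0.2, -0.1]
width: 0.0854
gripper_force: 0.0
```

```bash
python3 -c "
from h import *
s=readout.observe();print(s['q'],s['ee_pos'],s['eef_rot'])"
```

```text
[-1.14869003  0.42312379  1.53657255 -0.72380592  1.33993644  0.32923895] [ 0.19009598 -0.56871808  0.40366976] [-3.14023774  0.70485581  0.32395105]
```

```bash
cat >> h.py <<'E'
from scipy.spatial.transform import Rotation as Ro
def go(pos,rpy,start=None):
    s=readout.observe() if start is None else None
    p,r=(s['ee_pos'],s['eef_rot']) if s else start
    R=Ro.from_euler('xyz',r);Q=Ro.from_euler('xyz',rpy)
    d=R.inv().apply(np.array(pos)-p)*1000;w=(R.inv()*Q).as_rotvec()
    print(d.round(1),w.round(4),'rows',max(np.linalg.norm(d)/41.7,np.linalg.norm(w)/.125))
E
python3 -c "
from h import *
go([.459,-.430,.33],[np.pi,0,-.309])"
```

```text
[ 275.5  -46.1 -137.6] [0.2217 0.6812 0.6057] rows 7.5047146644276825
```

>>> send_rows(
  translation=[
    [275.5,-46,-137.6],
    [275.5,-46,-137.6],
    [275.5,-46,-137.6],
    [275.5,-46,-137.6],
    [275.5,-46,-137.6],
    [275.5,-46,-137.6],
    [275.5,-46,-137.6],
    [275.5,-46,-137.6],
    [275.5,-46,-137.6],
    [275.5,-46,-137.6],
  ],
  twist=[
    [0.222,0.681,0.606],
    [0.222,0.681,0.606],
    [0.222,0.681,0.606],
    [0.222,0.681,0.606],
    [0.222,0.681,0.606],
    [0.222,0.681,0.606],
    [0.222,0.681,0.606],
    [0.222,0.681,0.606],
    [0.222,0.681,0.606],
    [0.222,0.681,0.606],
  ],
)

```text
time: 2.68
ee_pos: [0.459, -0.4311, 0.3327]
eef_rot: [-3.139, -0.006, -0.311]
ft_force: [-0.8, -0.4, 1.3]
width: 0.0856
gripper_force: 0.0
```

```bash
python3 -c "
from h import *
go([.459,-.430,.248],[np.pi,0,-.309])
f=imaging.grab_frame('side');cv2.imwrite('pics/s1.png',cv2.resize(f[120:400,200:450,::-1],None,fx=2,fy=2))"
```

```text
[-0.8 -0.8 84.7] [-0.0026 -0.0056 -0.0016] rows 2.030255009536984
```

View pics/s1.png

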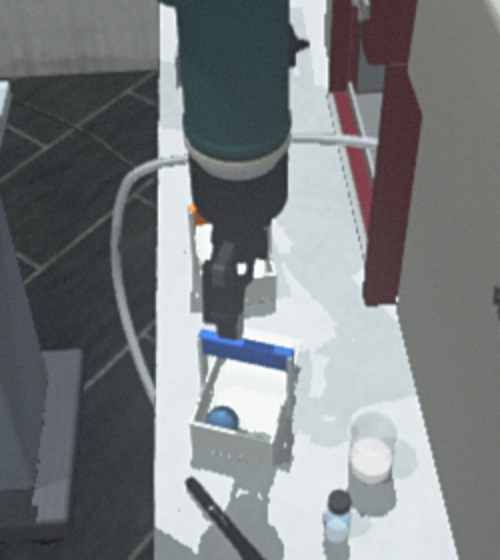

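Fingertips show at about (314,287) full-frame, just above the bar. I'll check the expected tip pixel.

```bash
python3 -c "
from h import *
s=readout.observe();R=Ro.from_euler('xyz',s['eef_rot'])
for p in((0,.05,.16),(0,-.05,.16),(0,0,.16)):
  X=s['ee_pos']+R.apply(p);print(X,proj('side',X))
for e in(-.04,.04):print(proj('side',np.array([.459+e*.951,-.430-e*.309,.106])))
"
```

```text
[ 0.44399476 -0.47919632  0.17281506] (np.float64(313.6105478873796), np.float64(289.57531786911613))
[ 0.47459951 -0.38399488  0.17300055] (np.float64(327.8494041121411), np.float64(246.38004174939178))
[ 0.45929714 -0.4315956   0.1729078 ] (np.float64(321.0660232325164), np.float64(266.9582402714824))
(np.float64(300.4994968835271), np.float64(286.65605286189566))
(np.float64(343.00958285838607), np.float64(294.8284304007774))
```

>>> send_rows(
  translation=[
    [0,0,30],
    [0,0,60],
    [0,0,84],
    [0,0,84],
    [0,0,84],
  ],
  twist=[
    [0,0,0],
    [0,0,0],
    [0,0,0],
    [0,0,0],
    [0,0,0],
  ],
)

```text
time: 3.15
ee_pos: [0.458, -0.4317, 0.2479]
eef_rot: [-3.138, -0.002, -0.313]
ft_force: [-0.5, -0.6, 0.4]
width: 0.0854
gripper_force: 0.0
```

>>> send_rows(
  translation=[
    [0,0,0],
    [0,0,0],
    [0,0,0],
    [0,0,0],
    [0,0,0],
    [0,0,0],
    [0,0,0],
    [0,0,0],
    [0,0,0],
    [0,0,0],
  ],
  twist=[
    [0,0,0],
    [0,0,0],
    [0,0,0],
    [0,0,0],
    [0,0,0],
    [0,0,0],
    [0,0,0],
    [0,0,0],
    [0,0,0],
    [0,0,0],
  ],
  claw=-1,
)

```text
time: 3.98
ee_pos: [0.4592, -0.4311, 0.2485]
eef_rot: [-3.139, -0.004, -0.312]
ft_force: [0.5, 0.8, 1.7]
width: 0.0107
gripper_force: 60.9
```

>>> send_rows(
  translation=[
    [0,0,-5],
    [0,0,-15],
    [0,0,-30],
    [0,0,-50],
    [0,0,-75],
    [0,0,-100],
    [0,0,-120],
    [0,0,-135],
    [0,0,-140],
    [0,0,-140],
  ],
  twist=[
    [0,0,0],
    [0,0,0],
    [0,0,0],
    [0,0,0],
    [0,0,0],
    [0,0,0],
    [0,0,0],
    [0,0,0],
    [0,0,0],
    [0,0,0],
  ],
)

```text
time: 4.82
ee_pos: [0.4587, -0.4317, 0.3905]
eef_rot: [-3.141, -0.007, -0.312]
ft_force: [0.1, -0.8, -2.1]
width: 0.0113
gripper_force: 60.2
```

```bash
python3 -c "
from h import *
s=readout.observe();print(s['ee_pos'],s['eef_rot'])
f=imaging.grab_frame('side');cv2.imwrite('pics/s2.png',cv2.resize(f[60:330,220:450,::-1],None,fx=2,fy=2))"
```

```text
[ 0.45872684 -0.43174399  0.39048887] [-3.14132036 -0.00728349 -0.31169987]
```

View pics/s2.png

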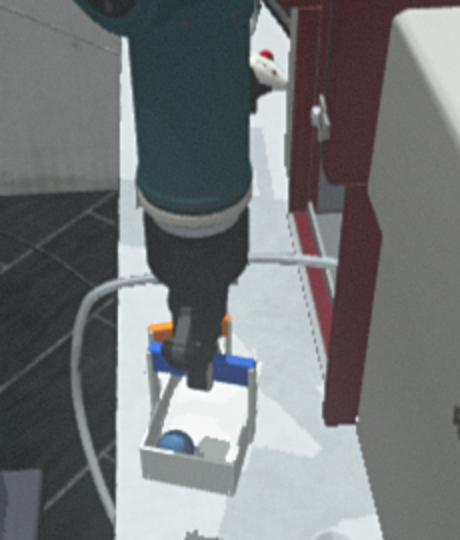

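```bash
cat >> h.py <<'E'
O=np.array([.492,.155]);xh=np.array([.096,.9954])
def tcp(th,sx,sz):
    t=np.radians(th);c,s=np.cos(t),np.sin(t)
    # spout edge -> TCP in scoop frame: (-.075, +.065+.155)
    dx,dz=-.075,.220
    X=sx+dx*c+dz*s; Z=sz-dx*s+dz*c
    R=Ro.from_euler('xyz',[np.pi,0,-.096])*Ro.from_rotvec([-t,0,0])
    return np.r_[O+X*xh,Z],R.as_euler('xyz')
E
python3 -c "
from h import *
np.set_printoptions(precision=4,suppress=True)
w=[(0,-.112,.2),(10,-.112,.185),(20,-.112,.17),(28,-.112,.16),(35,-.112,.157),(40,-.112,.157)]
go(*tcp(*w[0]))
for a,b in zip(w,w[1:]):
  print(b,tcp(*b)[0]);go(*tcp(*b),start=tcp(*a))
"
```

```text
[-107.7 -385.8  -31. ] [-0.0011 -0.0052 -0.2157] rows 9.634406235827807
(10, -0.112, 0.185) [0.4778 0.008  0.4147]
[  0.  -39.3   5.3] [-0.1745  0.     -0.    ] rows 1.396263401595462
(20, -0.112, 0.17) [0.4817 0.0483 0.4024]
[  0.  -41.9   5.1] [-0.1745 -0.      0.    ] rows 1.3962634015954656
(28, -0.112, 0.16) [0.4848 0.0804 0.3895]
[  0.  -34.8   1.1] [-0.1396  0.     -0.    ] rows 1.117010721276369
(35, -0.112, 0.157) [0.4875 0.108  0.3802]
[  0.  -28.8  -4.9] [-0.1222  0.      0.    ] rows 0.9773843811168283
(40, -0.112, 0.157) [0.4893 0.1271 0.3737]
[  0.  -19.5  -5.7] [-0.0873 -0.      0.    ] rows 0.6981317007977305
```

>>> send_rows(
  translation=[
    [-1,-5,-3],
    [-4,-14,-9],
    [-8,-29,-16],
    [-13,-48,-22],
    [-19,-69,-27],
    [-25,-91,-30],
    [-31,-113,-31],
    [-38,-136,-31],
    [-44,-158,-31],
    [-50,-180,-31],
  ],
  twist=[
    [0,0,0],
    [0,0,0],
    [0,0,0],
    [0,0,0],
    [0,0,0],
    [0,0,0],
    [0,0,0],
    [0,0,0],
    [0,0,0],
    [0,0,0],
  ],
)

```text
time: 5.7
ee_pos: [0.4654, -0.2416, 0.4201]
eef_rot: [-3.139, -0.004, -0.311]
ft_force: [0.8, -0.5, -2.0]
width: 0.011
gripper_force: 60.2
```

>>> send_rows(
  translation=[
    [-7,-23,0],
    [-13,-47,0],
    [-20,-71,0],
    [-27,-95,0],
    [-34,-119,0],
    [-40,-143,0],
    [-46,-165,0],
    [-52,-184,0],
    [-56,-198,0],
    [-58,-206,0],
  ],
  twist=[
    [0,0,-0.01],
    [0,0,-0.03],
    [0,0,-0.06],
    [0,0,-0.09],
    [0,0,-0.12],
    [0,0,-0.15],
    [0,0,-0.18],
    [0,0,-0.2],
    [0,0,-0.21],
    [0,0,-0.216],
  ],
)

```text
time: 6.53
ee_pos: [0.4725, -0.0278, 0.4202]
eef_rot: [-3.139, -0.004, -0.093]
ft_force: [0.2, 0.1, -1.9]
width: 0.0112
gripper_force: 60.2
```

```bash
python3 -c "
from h import *
s=readout.observe();print(s['time'],s['ee_pos'],s['eef_rot'],s['q'],tcp(0,-.112,.2))
a=imaging.grab_frame('side');b=imaging.grab_frame('top')
cv2.imwrite('pics/s3.png',np.hstack([cv2.resize(a[20:290,230:380,::-1],None,fx=2,fy=2),cv2.resize(b[100:280,160:360,::-1],(400*3//2//1-100,540))]))"
```

```text
6.5333 [ 0.47249599 -0.02781944  0.42019543] [-3.13924779 -0.00430382 -0.0927794 ] [-0.20609688  0.15793422  1.7531969   0.00299213  1.22645189  1.45646936] (array([ 0.474048 , -0.0311398,  0.42     ]), array([ 3.14159265,  0.        , -0.096     ]))
```

View pics/s3.png

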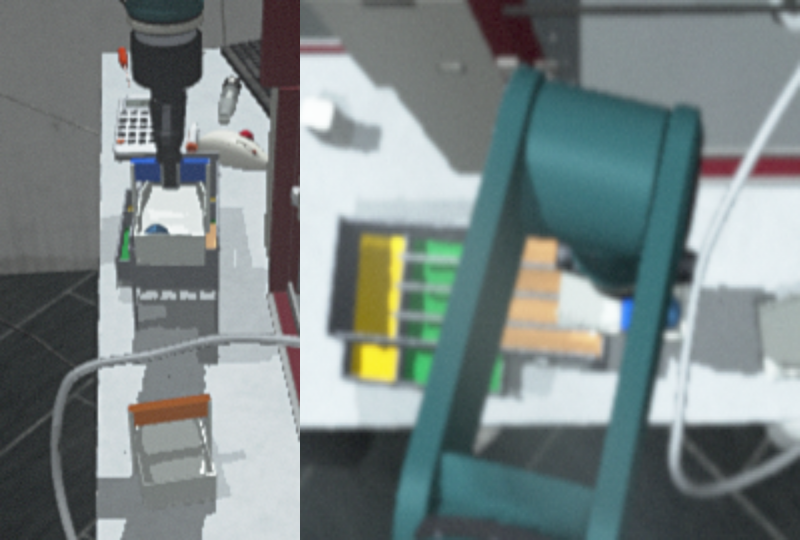

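Scoop is centred on the sorter head with both walls clear: scoop back 133–207 against sorter wall 120–218 in the side crop. Next I'll compute the tipping rows.

```bash
cat >> h.py <<'E'
def path(a,b,n,start=None):
    s0=tcp(*a) if start is None else start
    for i in range(1,n+1):go(*tcp(*(np.array(a)+(np.array(b)-a)*i/n)),start=s0)
E
python3 -c "
from h import *
s=readout.observe()
path((0,-.112,.2),(18,-.112,.172),8,(s['ee_pos'],np.array([np.pi,0,-.094])))
print();path((18,-.112,.172),(27,-.112,.16),8)
print();path((27,-.112,.16),(34,-.112,.157),8)"
```

```text
[ 1.2 -6.5  0.9] [-0.0393 -0.      0.002 ] rows 0.31456638585736635
[  1.2 -15.3   1.9] [-0.0785 -0.0001  0.002 ] rows 0.62852211133365
[  1.2 -24.2   3.4] [-1.178e-01 -1.000e-04  2.000e-03] rows 0.9426134414177285
[  1.3 -33.2   5.1] [-0.1571 -0.0002  0.002 ] rows 1.2567387069628948
[  1.3 -42.2   7.2] [-0.1963 -0.0002  0.002 ] rows 1.5708775500580225
[  1.3 -51.3   9.7] [-2.356e-01 -2.000e-04  2.000e-03] rows 1.88502318260075
[  1.3 -60.4  12.6] [-0.2749 -0.0003  0.002 ] rows 2.1991726950070176
[  1.3 -69.5  15.7] [-3.142e-01 -3.000e-04  2.000e-03] rows 2.513324632376377

[ 0.  -4.8 -0. ] [-0.0196  0.     -0.    ] rows 0.15707963267949013
[ 0.  -9.6  0.1] [-0.0393  0.     -0.    ] rows 0.3141592653589811
[  0.  -14.5   0.2] [-0.0589  0.      0.    ] rows 0.4712388980384681
[  0.  -19.3   0.5] [-0.0785  0.      0.    ] rows 0.6283185307179593
[  0.  -24.2   0.8] [-0.0982  0.     -0.    ] rows 0.7853981633974455
[  0.  -29.2   1.3] [-0.1178  0.     -0.    ] rows 0.9424777960769356
[  0.  -34.1   1.8] [-0.1374  0.      0.    ] rows 1.099557428756427
[  0.  -39.    2.4] [-0.1571  0.      0.    ] rows 1.2566370614359177

[ 0.  -3.5 -0.8] [-0.0153  0.     -0.    ] rows 0.12217304763960234
[ 0.  -7.1 -1.5] [-0.0305  0.      0.    ] rows 0.24434609527920523
[  0.  -10.7  -2.2] [-0.0458  0.     -0.    ] rows 0.3665191429188112
[  0.  -14.3  -2.8] [-0.0611 -0.     -0.    ] rows 0.4886921905584095
[  0.  -17.9  -3.4] [-0.0764  0.     -0.    ] rows 0.6108652381980165
[  0.  -21.5  -3.9] [-0.0916  0.     -0.    ] rows 0.7330382858376189
[  0.  -25.1  -4.4] [-0.1069  0.      0.    ] rows 0.855211333477222
[  0.  -28.7  -4.8] [-0.1222  0.      0.    ] rows 0.977384381116824
```

>>> send_rows(
  translation=[
    [1,-6.5,1],
    [1,-15,2],
    [1,-24,3.4],
    [1,-33,5],
    [1,-42,7],
    [1,-51,9.7],
    [1,-60,12.6],
    [1,-69.5,15.7],
    [1,-69.5,15.7],
    [1,-69.5,15.7],
  ],
  twist=[
    [-0.039,0,0],
    [-0.078,0,0],
    [-0.118,0,0],
    [-0.157,0,0],
    [-0.196,0,0],
    [-0.236,0,0],
    [-0.275,0,0],
    [-0.314,0,0],
    [-0.314,0,0],
    [-0.314,0,0],
  ],
)

```text
time: 7.47
ee_pos: [0.4816, 0.0383, 0.4041]
eef_rot: [2.83, -0.004, -0.095]
ft_force: [-0.8, -0.3, -2.2]
width: 0.0112
gripper_force: 60.3
```

>>> send_rows(
  translation=[
    [0,0,0],
    [0,-5,0],
    [0,-9.6,0],
    [0,-14.5,0.2],
    [0,-19,0.5],
    [0,-24,0.8],
    [0,-29,1.3],
    [0,-34,1.8],
    [0,-39,2.4],
    [0,-39,2.4],
  ],
  twist=[
    [0,0,0],
    [-0.02,0,0],
    [-0.039,0,0],
    [-0.059,0,0],
    [-0.078,0,0],
    [-0.098,0,0],
    [-0.118,0,0],
    [-0.137,0,0],
    [-0.157,0,0],
    [-0.157,0,0],
  ],
)

```text
time: 8.3
ee_pos: [0.4852, 0.0755, 0.3893]
eef_rot: [2.67, -0.004, -0.094]
ft_force: [0.9, -0.2, -1.4]
width: 0.0111
gripper_force: 60.5
```

>>> send_rows(
  translation=[
    [0,0,0],
    [0,0,0],
    [0,-3.5,-0.8],
    [0,-7,-1.5],
    [0,-10.7,-2.2],
    [0,-14.3,-2.8],
    [0,-18,-3.4],
    [0,-21.5,-4],
    [0,-25,-4.4],
    [0,-28.7,-4.8],
  ],
  twist=[
    [0,0,0],
    [0,0,0],
    [-0.015,0,0],
    [-0.031,0,0],
    [-0.046,0,0],
    [-0.061,0,0],
    [-0.076,0,0],
    [-0.092,0,0],
    [-0.107,0,0],
    [-0.122,0,0],
  ],
)

```text
time: 9.13
ee_pos: [0.4879, 0.1025, 0.3811]
eef_rot: [2.548, -0.005, -0.095]
ft_force: [-0.2, 0.6, -1.8]
width: 0.0112
gripper_force: 60.4
```

```bash
python3 -c "
from h import *
s=readout.observe();print(s['time'],s['ee_pos'],s['eef_rot'],s['q'],tcp(34,-.112,.157))
a=imaging.grab_frame('side');b=imaging.grab_frame('top')
cv2.imwrite('pics/s4.png',np.hstack([cv2.resize(a[60:240,260:360,::-1],None,fx=3,fy=3),cv2.resize(b[150:250,160:300,::-1],None,fx=3.4,fy=5.4)]))"
```

```text
9.1333 [0.48790812 0.10248882 0.38109094] [ 2.54838753 -0.00470055 -0.09549433] [ 0.27757405  0.33672384  1.70567334 -0.56164299  1.37105493  2.13651428] (array([0.48708908, 0.10407994, 0.38132773]), array([ 2.54818071,  0.        , -0.096     ]))
```

View pics/s4.png

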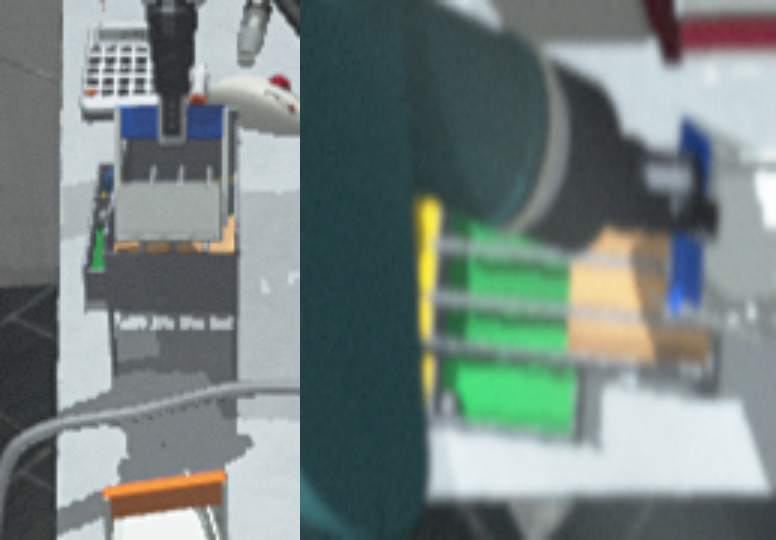

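In the top crop a steel ball shows in the green lane at (447,405); in the side crop a blue ball shows in the yellow lane at (105,175). Untip, then look.

```bash
python3 -c "
from h import *
path((34,-.112,.157),(0,-.125,.215),9)
print()
go([.459,-.431,.40],[np.pi,0,-.31],start=tcp(0,-.125,.215))"
```

```text
[-0.  19.1  0.9] [ 0.0659 -0.     -0.    ] rows 0.527477285047173
[-0.  37.9  2.7] [ 0.1319  0.     -0.    ] rows 1.0549545700943497
[-0.  56.2  5.4] [0.1978 0.     0.    ] rows 1.5824318551415255
[-0. 74.  9.] [ 0.2637  0.     -0.    ] rows 2.109909140188702
[-0.  91.2 13.5] [ 0.3297 -0.     -0.    ] rows 2.637386425235875
[ -0.  107.8  18.7] [ 0.3956  0.     -0.    ] rows 3.1648637102830506
[ -0.  123.7  24.7] [ 0.4615  0.     -0.    ] rows 3.6923409953302233
[ -0.  139.   31.4] [0.5275 0.     0.    ] rows 4.2198182803774
[ -0.  153.4  38.7] [0.5934 0.     0.    ] rows 4.747295565424576

[ 23.4 386.5  35. ] [ 0.    -0.     0.214] rows 9.322417478175971
```

>>> send_rows(
  translation=[
    [0,19,1],
    [0,38,2.7],
    [0,56,5.4],
    [0,74,9],
    [0,91,13.5],
    [0,108,18.7],
    [0,123.7,24.7],
    [0,139,31.4],
    [0,153.4,38.7],
    [0,153.4,38.7],
  ],
  twist=[
    [0.066,0,0],
    [0.132,0,0],
    [0.198,0,0],
    [0.264,0,0],
    [0.33,0,0],
    [0.396,0,0],
    [0.461,0,0],
    [0.527,0,0],
    [0.593,0,0],
    [0.593,0,0],
  ],
)

```text
time: 10.07
ee_pos: [0.4733, -0.049, 0.4354]
eef_rot: [-3.139, -0.006, -0.099]
ft_force: [-0.1, -0.5, -1.4]
width: 0.011
gripper_force: 60.4
```

>>> send_rows(
  translation=[
    [1,15,0],
    [2,45,0],
    [5,80,0],
    [7,115,0],
    [10,150,0],
    [12,185,5],
    [15,220,10],
    [17,250,15],
    [19,270,15],
    [20,280,15],
  ],
  twist=[
    [0,0,0],
    [0,0,0.02],
    [0,0,0.05],
    [0,0,0.08],
    [0,0,0.11],
    [0,0,0.14],
    [0,0,0.17],
    [0,0,0.19],
    [0,0,0.21],
    [0,0,0.214],
  ],
)

```text
time: 10.9
ee_pos: [0.4666, -0.3289, 0.4187]
eef_rot: [-3.141, -0.003, -0.312]
ft_force: [1.4, 0.7, -1.2]
width: 0.0111
gripper_force: 60.3
```

```bash
python3 -c "
from h import *
s=readout.observe();print(s['time'],s['ee_pos'],s['eef_rot'])
go([.459,-.431,.30],[np.pi,0,-.31])"
```

```text
10.9 [ 0.46659065 -0.32886006  0.41871018] [-3.14119286e+00 -2.96939829e-03 -3.12344825e-01]
[ 23.8  99.6 118.7] [-0.0004 -0.003  -0.0023] rows 3.759890026380369
```

>>> send_rows(
  translation=[
    [5,15,0],
    [12,45,10],
    [18,75,30],
    [22,92,60],
    [24,100,90],
    [24,100,118],
    [24,100,135],
    [24,100,148],
    [24,100,158],
    [24,100,164],
  ],
  twist=[
    [0,0,0],
    [0,0,0],
    [0,0,0],
    [0,0,0],
    [0,0,0],
    [0,0,0],
    [0,0,0],
    [0,0,0],
    [0,0,0],
    [0,0,0],
  ],
)

```text
time: 11.73
ee_pos: [0.4601, -0.4283, 0.2542]
eef_rot: [-3.139, -0.003, -0.308]
ft_force: [-0.3, -0.2, -1.1]
width: 0.011
gripper_force: 60.3
```

```bash
python3 -c "
from h import *
s=readout.observe();print(s['time'],s['ee_pos'],s['eef_rot'],s['ft_force'])
a=imaging.grab_frame('side');b=imaging.grab_frame('top')
cv2.imwrite('pics/s5.png',np.hstack([cv2.resize(a[60:380,260:380,::-1],(210,560),interpolation=2),cv2.resize(b[160:250,160:300,::-1],(590,379),interpolation=2)[:560] if 0 else cv2.copyMakeBorder(cv2.resize(b[160:250,160:300,::-1],(590,379),interpolation=2),0,181,0,0,0)]))"
```

```text
11.7333 [ 0.4600594  -0.42830773  0.25415569] [-3.13867705e+00 -2.76386851e-03 -3.08254653e-01] [-0.25144019 -0.17803773 -1.07860431]
```

View pics/s5.png

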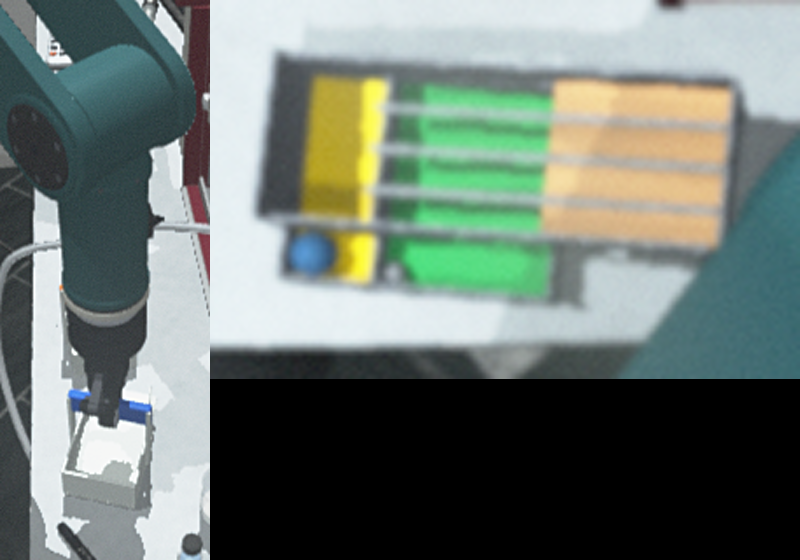

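The blue ball is in the yellow lane at (310,255), the steel ball is in the green lane at (396,272), and the scoop is empty. Now I'll set it down, release and retreat.

>>> send_rows(
  translation=[
    [0,0,2],
    [0,0,4],
    [0,0,5.5],
    [0,0,5.5],
    [0,0,5.5],
  ],
  twist=[
    [0,0,0],
    [0,0,0],
    [0,0,0],
    [0,0,0],
    [0,0,0],
  ],
)

```text
time: 12.25
ee_pos: [0.4598, -0.4293, 0.2502]
eef_rot: [-3.14, -0.005, -0.31]
ft_force: [0.7, -0.2, -1.5]
width: 0.0113
gripper_force: 60.3
```

>>> send_rows(
  translation=[
    [0,0,0],
    [0,0,0],
    [0,0,0],
    [0,0,0],
    [0,0,0],
    [0,0,0],
    [0,0,0],
    [0,0,0],
    [0,0,0],
    [0,0,0],
  ],
  twist=[
    [0,0,0],
    [0,0,0],
    [0,0,0],
    [0,0,0],
    [0,0,0],
    [0,0,0],
    [0,0,0],
    [0,0,0],
    [0,0,0],
    [0,0,0],
  ],
  claw=1,
)

```text
time: 13.08
ee_pos: [0.4598, -0.4292, 0.2498]
eef_rot: [-3.139, -0.004, -0.31]
ft_force: [1.1, -0.5, 0.1]
width: 0.0853
gripper_force: 0.0
```

>>> send_rows(
  translation=[
    [0,0,-10],
    [0,0,-30],
    [0,0,-55],
    [0,0,-80],
    [0,0,-105],
    [0,0,-130],
    [0,0,-150],
    [0,0,-150],
    [0,0,-150],
    [0,0,-150],
  ],
  twist=[
    [0,0,0],
    [0,0,0],
    [0,0,0],
    [0,0,0],
    [0,0,0],
    [0,0,0],
    [0,0,0],
    [0,0,0],
    [0,0,0],
    [0,0,0],
  ],
)

```text
time: 13.92
ee_pos: [0.4588, -0.429, 0.3995]
eef_rot: [-3.139, -0.004, -0.31]
ft_force: [0.5, 0.4, -0.0]
width: 0.0854
gripper_force: 0.0
```

```bash
python3 -c "
from h import *
a=imaging.grab_frame('side')
cv2.imwrite('pics/s6.png',cv2.resize(a[180:380,250:400,::-1],None,fx=2,fy=2))"
```

```text
(no output)
```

View pics/s6.png

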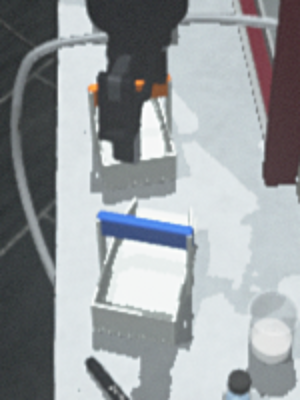

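The scoop stands upright, empty and released, with its bar at about (145,228) in the crop and the gripper clear above it.

```bash
python3 -c "
from cell import order
print(order.job_done())"
```

```text
the job is handed in; nothing more can be done
None
```

The job is handed in after about 14 s of robot time; the cameras showed the small ball in the green lane, the large ball in the yellow lane, and the empty scoop standing upright and released, but no verdict came back.

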